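# Set the rinsed test vessels out to drain

## Task

The rinsed vessels of the film-residue test stand stacked mouth-down on the bench; take the stack apart and set each out to drain, still mouth-down: hang the red cup and the blue cup fully home on the draining pegs of their own colours, stand the steel dish flat inside the round steel drip tray and the green dish flat inside the round green one. Set each thing down gently, drop or topple none, and leave the film reel and the black film canister where they are.

Things in the scene. Friction and masses are not known exactly. Their poses are not given: they have to be found in the camera images.
- steel_dish: bare steel round dish, 66 mm across, 36 mm high, wall 4 mm, mouth down, the lowest of the stack; 75 to 155 g. Origin: centre of its mouth, at the underside as it stands; z up. Its flat closed end is 36 mm above the origin.
- green_dish: green plastic round dish, 54 mm across, 34 mm high, wall 4 mm, mouth down on top of the steel dish; 40 to 85 g. Origin: centre of its mouth, at the underside as it stands; z up. Its flat closed end is 34 mm above the origin.
- red_cup: red plastic measuring cup, mouth down on top of the green dish, 62 mm high, 42 mm across at the closed end (upwards), 48 mm at the mouth; walls 2.5 mm, end 3 mm thick; 25 to 50 g. Origin: centre of the inside face of its closed end; z points out through the closed end (up as it stands). The outer closed end is 3 mm above the origin, the mouth 59 mm below it.
- blue_cup: blue plastic measuring cup, mouth down, the top of the stack, 54 mm high, 33 mm across at the closed end (upwards), 38 mm at the mouth; walls 2.5 mm, end 3 mm thick; 17 to 35 g. Origin: centre of the inside face of its closed end; z points out through the closed end (up as it stands). The outer closed end is 3 mm above the origin, the mouth 51 mm below it.
- red_peg: Red plastic draining peg, one of three 110 mm apart on a rack, in any order (white is spare): rod 12 mm thick, 85 mm long, 16 mm ball at the tip. Origin: top of the tip, 122 mm above the table. z up, y along the rail; foot to tip runs along (-0.423, 0, 0.906), leaning 25 degrees to -x. Home: tip against the inside of the cup's end; let go, the cup swings up to 20 degrees about the tip and hangs.
- blue_peg: Blue plastic draining peg, one of three 110 mm apart on a rack, in any order (white is spare): rod 12 mm thick, 85 mm long, 16 mm ball at the tip. Origin: top of the tip, 122 mm above the table. z up, y along the rail; foot to tip runs along (-0.423, 0, 0.906), leaning 25 degrees to -x. Home: tip against the inside of the cup's end; let go, the cup swings up to 20 degrees about the tip and hangs.
- steel_tray: round steel drip tray fixed on the bench, 100 mm across, inside 92 mm, with five low dark ribs, for the steel dish. Origin: centre of its underside, on the table; z is up. A dish stands on the ribs, 6 mm above the origin; the lip is 11 mm high.
- green_tray: round green plastic drip tray fixed on the bench, 84 mm across, inside 76 mm, with five low grey ribs, for the green dish. Origin: centre of its underside, on the table; z is up. A dish stands on the ribs, 6 mm above the origin; the lip is 11 mm high.
- film_reel: black microfilm reel lying flat, 92 mm across, 19 mm high, not to be moved. Origin: centre of its underside; z is up.
- film_can: upright black film canister, 34 mm across, 50 mm high, not to be moved. Origin: centre of its underside; z is up.
Things that resemble listed ones, but are neither listed nor needed, are in the scene too. Several things have the shape of the green_tray; the one meant has the colours described above. What is shaped like the blue_cup but orange or purple is not meant.

How it is judged:
By the outcome, as a careful person would: the job done as asked, in the order asked, and still so for the second after the job is handed in, with the robot touching nothing.
It also fails if it takes over 128 s, if anything falls off the work surface, if the arm or the gripper's body presses on something with over 40 N, if the wrist force passes 120 N, or if a joint passes its speed limit or range.

## Robot

A 7-joint arm with a two-finger parallel gripper is mounted at the origin on the work surface. World frame = base frame: x ahead of the robot, y to its left, z up, the work surface at z = 0. Lengths are in m, angles in rad, forces in N, time in s.
With the tool pointing down it reaches from about 0.4 to 0.9 m from the base axis. Payload 5.5 kg.
Tool frame: the origin (TCP) lies midway between the tips of the shut fingers; the grasp point (between the pads) lies 19 mm behind it (manip.grip_depth is the distance from the TCP to the grasp point, in m); z points along the fingers, y is the line along which they close (so a half turn about z gives the same grasp; the last joint's range is limited). The gripper opens to 92 mm and grips with 3 to 60 N. Pads are 19 mm wide; open, the fingers measure 130 mm over their backs; the gripper's body (75 mm by 190 mm) begins 47 mm behind the grasp point.
Start: joints at [-0.891, 0.501, -0.427, 1.55, 0.221, 1.138, -0.21], TCP at [0.263, 0.594, 0.227] pointing down, gripper open.
Joint ranges: [-2.88, 2.88], [-0.31, 2.03], [-1.54, 1.56], [0.2, 2.42], [-1.41, 4.55], [0.19, 2.02], [-2.57, 2.57]. Speed limits (rad/s): [2.57, 2.57, 3.14, 3.14, 3.14, 3.14, 3.14].

## Interface

Orientations are given as a unit quaternion [x, y, z, w].
In Python, from bench import manip, effector, viewer gives the robot as it stands. Calls block until the motion is done:
- manip.move_pose(position, orientation): joint-space move of the TCP to a pose.
- manip.servo_line(position, ori=None, vel=0.15): straight line of the TCP; ori=None keeps the orientation; vel is the mean speed in m/s.
- manip.movej(angles): joint-space move.
- effector.open_jaws() and effector.close(f_grip=None): open the fingers fully, or close them until they stop; f_grip is the grip in N (None keeps the last).
- manip.sleep(seconds).
- manip.solve_ik(position, orientation): joint angles nearest the present ones, or None.
- viewer.get_image(name): name is "scene" or "side" or "wrist"; returns the picture (400x640x3 uint8, red, green, blue); there is no depth.
- viewer.get_calibration(name): a dict with "vfov" (degrees; the focal length in pixels is half the picture's height over the tangent of half this angle, whatever the lens; pixels are square), "cx", "cy" (the principal point, pixels), "eye" and "attitude" of the camera in the world. Camera axes: x right, y down, z forward; pixel columns grow to the right and rows downward; lengths in m; the calibration is good to about 2 mm. The wrist camera is an equidistant fisheye: a pixel r from the principal point sees the ray r / f radians off the axis. A picture is of the moment at which its call begins: read the wrist's pose just before it. get_calibration takes no time and is no camera call; for the wrist camera it gives the pose at the moment of the call.
A pose or a line that the arm cannot do raises manip.PlanningError and nothing moves.
- manip.hand_in(): hands the job in; it is judged then, once.
Readings, each from a call of its own:
- manip.current_clock(): time.
- manip.current_q(): joint angles.
- manip.current_joint_velocities(): joint speeds.
- manip.current_tau(): joint torques, N m.
- manip.current_tool_pos(): TCP position.
- manip.current_tcp_rot(): TCP orientation.
- manip.current_force(): force on the tool from outside, world axes, zero at the start.
- manip.current_wrist_torque(): the same for the moment, N m.
- manip.current_finger_gap(): finger opening in m.
- manip.current_gripper_force(): force on a finger pad.
Only numpy, scipy, OpenCV 4.12 (cv2) and the standard library are available. Lean on these libraries where they do the work, as an engineer would, in place of code of your own. Each camera call takes 0.05 s, during which the arm holds its last target. There are 200 camera calls.

## Working session

There is one attempt and no reset: what is moved stays moved. The work goes in short steps, each a Python script; the robot and the scene stay as the last script left them, time stands still between calls to the robot, and variables do not carry over. Pictures are saved under pics/ and viewed, at most 14 in all, crops included, and the job is handed in when it is done.

```bash
mkdir -p pics; ls
python3 - <<'E'
from bench import manip, effector, viewer
import cv2,numpy as np
for n in ["scene","side","wrist"]:
    c=viewer.get_calibration(n); print(n,c)
    im=viewer.get_image(n); np.save(f"pics/{n}0.npy",im); cv2.imwrite(f"pics/{n}0.png",im[:,:,::-1])
print(manip.current_clock(),manip.current_tcp_rot())
E
```

```text
pics
scene {'vfov': 45.715150238954095, 'cx': 317.66960711767075, 'cy': 198.60338235022488, 'eye': array([1.22555522, 0.6444535 , 0.68780267]), 'attitude': array([ 0.33380107,  0.81366554, -0.44321639, -0.17344875])}
side {'vfov': 57.25645876463745, 'cx': 319.99449529962556, 'cy': 202.64995880669247, 'eye': array([ 0.46311312, -0.6589899 ,  0.9088824 ]), 'attitude': array([ 0.93016201, -0.08484399,  0.03433342, -0.35555781])}
wrist {'vfov': 65.70646984690485, 'cx': 325.39826365874393, 'cy': 193.58102951012418, 'eye': array([0.19512281, 0.62445019, 0.38278659]), 'attitude': array([0.82984435, 0.54061095, 0.07445822, 0.1164222 ])}
0.15 [ 2.06902317e-01  9.78361319e-01 -7.26018540e-04 -1.81554604e-04]
```

View pics/scene0.png

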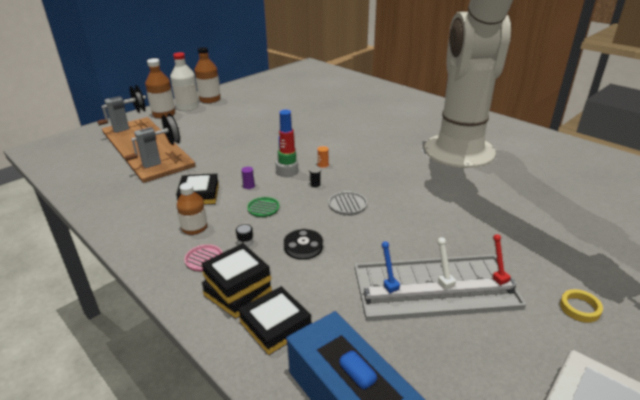

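View pics/side0.png

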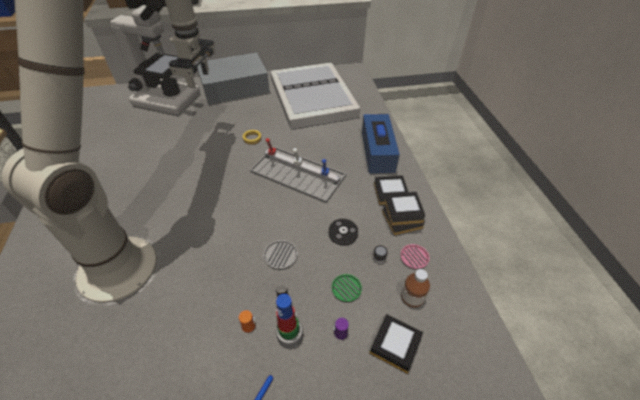

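The scene view shows the stack near (287,140), steel tray (348,203), green tray (263,206), and reel (304,243). A small black canister sits beside the stack at (315,177). The peg tips are blue (387,243), white (443,240) and red (498,237). The side view shows the stack at (286,315), trays at (281,255) and (347,288), and pegs at (269,145), (296,152) and (324,163).

```bash
cat > h.py <<'E'
from bench import manip, effector, viewer
import cv2, numpy as np
from scipy.spatial.transform import Rotation as R
def ray(c,u,v,fish=False):
    f=200/np.tan(np.radians(c["vfov"])/2); d=np.array([(u-c["cx"])/f,(v-c["cy"])/f,1.])
    if fish:
        r=np.hypot(d[0],d[1]); d=np.array([d[0]/r*np.sin(r),d[1]/r*np.sin(r),np.cos(r)]) if r>1e-9 else d
    d/=np.linalg.norm(d); return np.array(c["eye"]),R.from_quat(c["attitude"]).apply(d)
def plane(c,u,v,z,fish=False):
    e,d=ray(c,u,v,fish); return e+d*(z-e[2])/d[2]
def tri(r1,r2):
    (a,d),(b,e)=r1,r2; s=np.linalg.lstsq(np.c_[d,-e],b-a,rcond=None)[0]
    p,q=a+s[0]*d,b+s[1]*e; return (p+q)/2,np.linalg.norm(p-q)
HUE=dict(blue=(105,125),green=(45,80),red=(172,8),steel=None)
def mask(im,name):
    h,s,v=cv2.split(cv2.cvtColor(im,cv2.COLOR_RGB2HSV)); lo,hi=HUE[name]
    m=((h>=lo)&(h<=hi)) if lo<hi else ((h>=lo)|(h<=hi))
    return (m&(s>110)&(v>50)).astype(np.uint8)
def comps(m,amin=15):
    n,l,st,ce=cv2.connectedComponentsWithStats(m)
    return [(i,st[i].tolist(),ce[i].round(1).tolist()) for i in range(1,n) if st[i,4]>=amin],l
E
python3 - <<'E'
from h import *
for n in ["scene","side"]:
    im=np.load(f"pics/{n}0.npy")
    for k in ["blue","green","red"]:
        c,_=comps(mask(im,k)); print(n,k,[(a[1],a[2]) for a in c if a[1][4]<2000])
S,D=viewer.get_calibration("scene"),viewer.get_calibration("side")
P=lambda a,b: print(*[x.round(4) if hasattr(x,'round') else x for x in tri(ray(S,*a),ray(D,*b))])
print("tips b,w,r")
P((387,243.5),(324,161));P((443.5,240),(296,151));P((497.5,237),(268.5,142))
print("trays"); 
for a,b in [((348,203),(281.5,255)),((263.5,206.5),(347,288.5))]: P(a,b); print(plane(S,*a,.008),plane(D,*b,.008))
print("reel",plane(S,303.5,243,.019),plane(D,343.5,231,.019))
print("can",plane(S,315,172,.05),plane(D,282,289,.05))
print("other",plane(S,244.5,229,.02),plane(D,380,252,.02))
E
python3 - <<'E'
import cv2
a=cv2.imread('pics/scene0.png');b=cv2.imread('pics/side0.png')
t=lambda i,x,y:cv2.resize(i[y:y+100,x:x+130],None,fx=6,fy=5.9,interpolation=1)
import numpy as np
o=np.vstack([np.hstack([cv2.resize(a[100:220,230:370],(400,300)),cv2.resize(a[225:315,350:530],(400,300))]),np.hstack([cv2.resize(b[270:360,220:360],(400,300)),cv2.resize(b[130:205,245:350],(400,300))])])
cv2.imwrite('pics/crop1.png',o)
E
```

```text
scene blue [([144, 99, 4, 6, 16], [145.8, 101.8]), ([125, 103, 10, 8, 58], [129.2, 106.5]), ([280, 110, 11, 22, 209], [285.2, 120.3]), ([382, 242, 18, 51, 326], [389.3, 271.3])]
scene green [([279, 153, 16, 11, 136], [286.4, 158.2]), ([251, 198, 27, 18, 99], [266.3, 206.8]), ([249, 200, 8, 7, 16], [251.9, 202.5])]
scene red [([173, 52, 11, 7, 64], [178.4, 55.2]), ([280, 131, 15, 22, 254], [287.1, 142.1]), ([493, 234, 18, 51, 372], [499.7, 263.3])]
side blue [([0, 0, 14, 16, 159], [5.1, 8.0]), ([364, 115, 34, 41, 666], [379.9, 136.3]), ([376, 124, 10, 13, 98], [380.6, 130.0]), ([323, 168, 6, 7, 27], [325.1, 170.6]), ([276, 293, 16, 26, 284], [284.3, 304.6]), ([255, 375, 18, 25, 143], [263.9, 387.9])]
side green [([348, 275, 12, 12, 42], [354.3, 280.7]), ([333, 289, 11, 12, 45], [337.3, 294.5]), ([280, 325, 18, 14, 87], [290.0, 333.7])]
side red [([269, 147, 7, 8, 39], [271.7, 150.4]), ([277, 308, 19, 24, 221], [286.8, 323.2])]
tips b,w,r
[0.6395 0.2179 0.1151] 0.0051
[0.5561 0.2874 0.1141] 0.0095
[0.4705 0.355  0.1111] 0.0089
trays
[ 0.4634 -0.0429  0.003 ] 0.0043
[ 0.46646452 -0.03751633  0.008     ] [ 0.46508513 -0.04796359  0.008     ]
[ 0.6281 -0.1856  0.0041] 0.0027
[ 0.63024382 -0.18036941  0.008     ] [ 0.6285259 -0.1884919  0.008    ]
reel [0.66868107 0.01262863 0.019     ] [ 0.66089358 -0.00266042  0.019     ]
can [ 0.46525725 -0.16047033  0.05      ] [ 0.45435763 -0.18137113  0.05      ]
other [ 0.7316561  -0.12361407  0.02      ] [ 0.74793043 -0.09728627  0.02      ]
```

View pics/crop1.png

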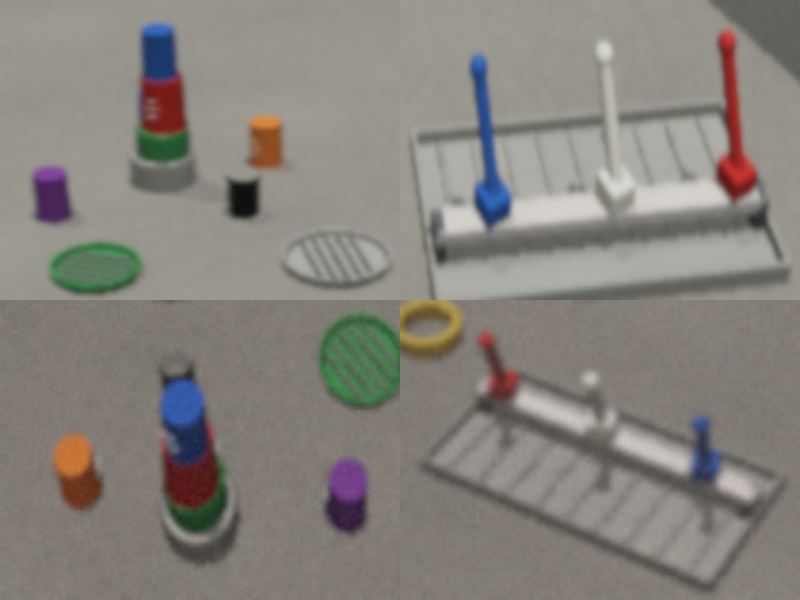

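```bash
cat >> h.py <<'E'
def down(yaw): # tool y axis at angle yaw from world y... R = Rz(yaw)*Rx(pi)
    return (R.from_euler('z',yaw)*R.from_euler('x',np.pi)).as_quat()
def snap(name):
    c=viewer.get_calibration("wrist"); im=viewer.get_image("wrist")
    np.savez(f"pics/{name}.npz",im=im,**c); cv2.imwrite(f"pics/{name}.png",im[:,:,::-1]); return c,im
def load(name):
    d=np.load(f"pics/{name}.npz"); return {k:d[k] for k in ("vfov","cx","cy","eye","attitude")},d["im"]
E
python3 - <<'E'
from h import *
S,D=viewer.get_calibration("scene"),viewer.get_calibration("side")
c=viewer.get_calibration("wrist"); q=manip.current_tcp_rot(); T=R.from_quat(q)
print("cam in tool",T.inv().apply(c["eye"]-manip.current_tool_pos()),(T.inv()*R.from_quat(c["attitude"])).as_matrix().round(3))
print("stack top",tri(ray(S,285,111.5),ray(D,283.5,299)),plane(S,285,112,.186),plane(D,283.5,299,.186))
for n,a,b in [("bf",(391,285),(324.5,171)),("rf",(501,278),(272.5,151))]: print(n,tri(ray(S,*a),ray(D,*b)))
# look at rack: eye over (0.54,0.29)
off=c["eye"]-manip.current_tool_pos()
p=np.array([.54,.27,.52])-off; p[2]=.36
for yaw in (None,): manip.move_pose(p,q)
snap("w_rack")
p=np.array([.52,-.17,.55])-off; p[2]=.38
manip.move_pose(p,q); snap("w_stack1")
print(manip.current_tool_pos(),manip.current_clock())
E
```

```text
cam in tool [ 0.07446218  0.00033153 -0.15699603] [[ 0.    -0.962 -0.274]
 [ 1.     0.001 -0.   ]
 [ 0.001 -0.274  0.962]]
stack top (array([ 0.45678188, -0.28168332,  0.18592997]), np.float64(0.0014590218830867001)) [ 0.46003597 -0.27896299  0.186     ] [ 0.4561911  -0.28123508  0.186     ]
bf (array([0.65141781, 0.248438  , 0.0377746 ]), np.float64(0.002591552214396093))
rf (array([0.48368654, 0.38889916, 0.03726193]), np.float64(0.0007755681490783484))
[ 0.58853888 -0.19844862  0.37994018] 3.725
```

Run:
```python
import cv2,numpy as np
a=cv2.imread('pics/w_rack.png');b=cv2.imread('pics/w_stack1.png')
cv2.imwrite('pics/c2.png',np.hstack([a[:, 120:520],b[:,120:520]]))
```

```text
(no output)
```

View pics/c2.png

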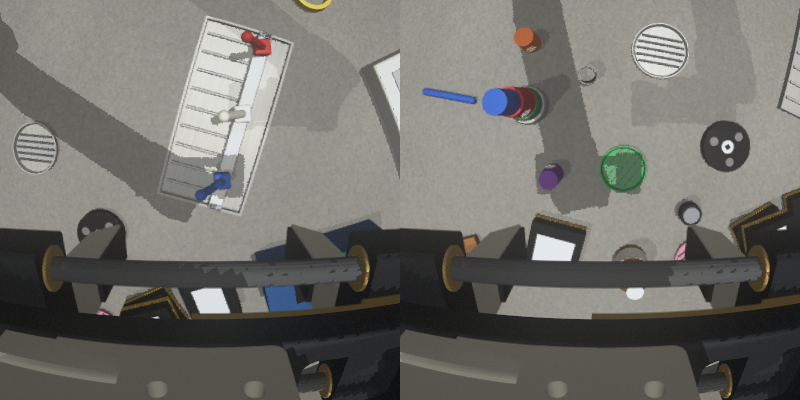

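The wrist views show peg tips at about (367,36) red, (343,117) white and (320,195) blue. The stack's blue top is near (215,101), the green tray at (343,168), the steel tray at (380,50), and the canister at (307,75) is clear of the stack.

Run:
```python
from h import *
c,im=load("w_rack")
P=lambda u,v,z: plane(c,u,v,z,True).round(4)
for k in ("red","blue"):
    C,_=comps(mask(im,k),60); print(k,[(a[1],a[2]) for a in C if a[1][1]<220])
for n,t,f in [("red",(366,36),(380,47)),("white",(343,117),(360,113)),("blue",(320,195),(342,181))]: print(n,P(*t,.114),P(*f,.038))
c,im=load("w_stack1")
C,l=comps(mask(im,"green"),30); print([(a[1],a[2]) for a in C])
m=np.zeros(im.shape[:2],np.uint8); m[140:200,290:375]=mask(im,"green")[140:200,290:375]
e=cv2.fitEllipse(cv2.convexHull(cv2.findNonZero(m))); print("gtray",e,P(*e[0],.011))
g=cv2.cvtColor(im,cv2.COLOR_RGB2GRAY); print(g[50,340:420].tolist())
C,l=comps(mask(im,"blue"),30); print([(a[1],a[2]) for a in C])
e=(0,0);print("stray",P(380,50,.011),"can1",P(307,73,.05),"can2",P(410,211,.03),"reel",P(445,146,.019),"purple",P(268,178,.054),"orange",P(245,36,.054))
print("blue top",P(214,101,.186))
for s in ["stack"]:
    o=cv2.resize(np.hstack([im[70:135,190:290],]),(800,520)); cv2.imwrite("pics/c3.png",o[:,:,::-1])
```

```text
red [([362, 31, 29, 24, 320], [377.7, 43.0]), ([37, 193, 32, 31, 493], [55.0, 205.9])]
blue [([334, 174, 16, 15, 180], [342.2, 180.8]), ([25, 178, 28, 15, 143], [38.8, 185.1]), ([316, 191, 10, 10, 74], [320.4, 195.2]), ([18, 205, 29, 26, 241], [29.4, 216.7])]
red [0.4713 0.3576 0.114 ] [0.4826 0.3868 0.038 ]
white [0.5584 0.2871 0.114 ] [0.5666 0.3166 0.038 ]
blue [0.6422 0.2176 0.114 ] [0.6545 0.2488 0.038 ]
[([325, 148, 14, 8, 57], [332.5, 152.0]), ([328, 171, 8, 13, 30], [331.6, 177.0])]
gtray ((344.0018005371094, 167.03192138671875), (40.3869514465332, 44.31990051269531), 112.2248306274414) [ 0.6266 -0.1802  0.011 ]
[151, 149, 147, 150, 152, 152, 150, 150, 152, 155, 157, 116, 191, 157, 150, 205, 225, 226, 226, 225, 226, 226, 226, 225, 223, 224, 219, 199, 208, 195, 194, 182, 165, 159, 142, 107, 130, 119, 110, 109, 110, 115, 122, 132, 150, 167, 173, 191, 199, 209, 218, 220, 220, 220, 218, 219, 216, 216, 214, 218, 216, 190, 189, 174, 198, 166, 104, 123, 154, 166, 156, 159, 160, 157, 142, 142, 141, 141, 146, 144]
[([143, 89, 53, 15, 349], [169.2, 95.6]), ([202, 88, 26, 27, 548], [214.6, 101.4]), ([549, 94, 10, 13, 77], [553.1, 99.7]), ([563, 96, 7, 8, 45], [565.8, 99.4]), ([581, 157, 59, 67, 1950], [609.0, 189.7])]
stray [ 0.4641 -0.0436  0.011 ] can1 [ 0.4585 -0.1726  0.05  ] can2 [ 0.7422 -0.1019  0.03  ] reel [6.601e-01 4.000e-04 1.900e-02] purple [ 0.5849 -0.2984  0.054 ] orange [ 0.3601 -0.2361  0.054 ]
blue top [ 0.4569 -0.2825  0.186 ]
```

View pics/c3.png

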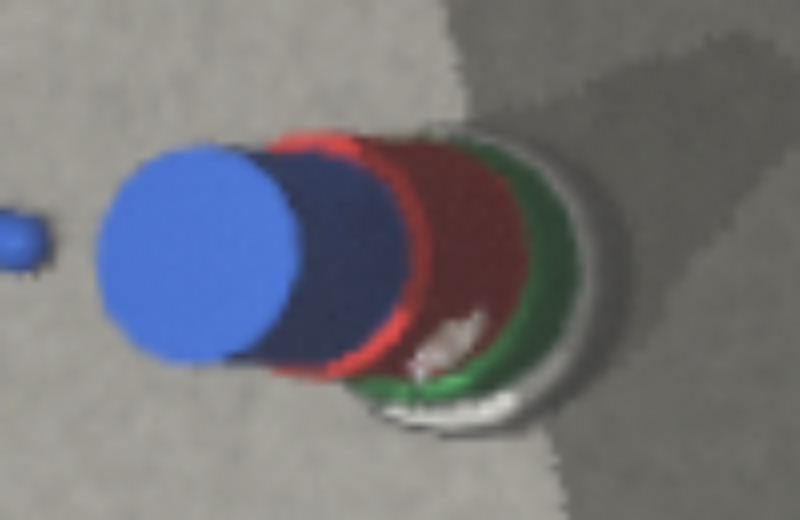

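The crop shows the blue top disc centred at about (214.9,101.7), consistent with the triangulation. The peg lean direction disagrees by about 18° with the rail normal, so I'm zooming in on the rack.

Run:
```python
from h import *
c,im=load("w_rack")
cv2.imwrite("pics/c4.png",np.hstack([cv2.resize(im[20:220,270:420],(450,600),interpolation=cv2.INTER_CUBIC),np.vstack([cv2.resize(im[22:62,352:397],(337,300),interpolation=cv2.INTER_CUBIC),cv2.resize(im[165:205,310:355],(337,300),interpolation=cv2.INTER_CUBIC)])])[:,:,::-1])
P=lambda u,v,z: plane(c,u,v,z,True)
for n,p in [("nadir dir",None)]:
    print("optical axis hit", P(c["cx"]+.1,c["cy"],0), c["eye"])
```

```text
optical axis hit [0.6728248 0.2120382 0.       ] [0.53904661 0.27158282 0.51675006]
```

View pics/c4.png

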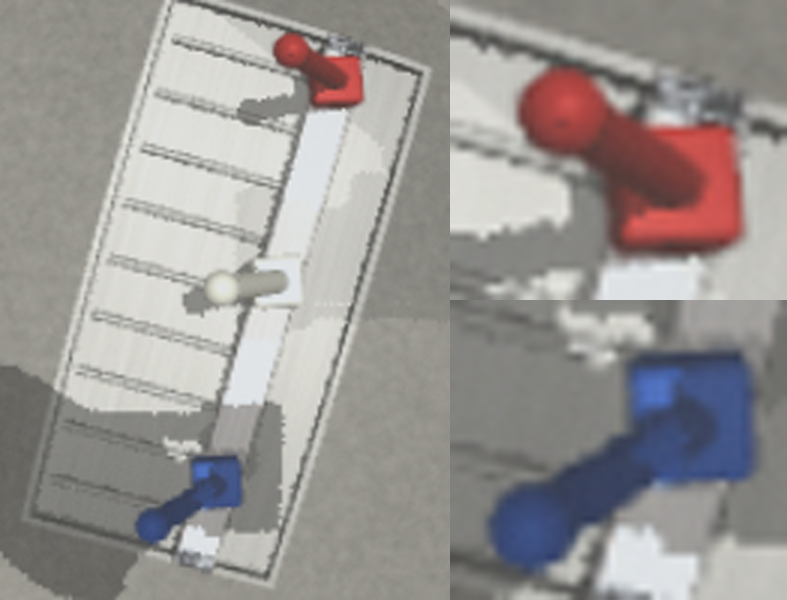

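The zoom shows the pegs and their square feet turned about 18° from the rail normal, so the lean has to be measured from the rods themselves. Tips are at (367.4,36.7), (344,115.7) and (320.7,195); rod bases are at (383,45.7), (363,114) and (342,181).

Run:
```python
from h import *
c,im=load("w_rack")
P=lambda u,v,z: plane(c,u,v,z,True)
for n,t,f in [("red",(367.4,36.7),(383,45.7)),("white",(344,115.7),(363,114)),("blue",(320.7,195),(342,181))]:
    t,f=P(*t,.114),P(*f,.045); d=t-f; print(n,t.round(4),d.round(4),np.hypot(*d[:2]),np.degrees(np.arctan2(d[1],d[0])))
# IK tests
for n,t in [("red",[.472,.357,.114]),("blue",[.642,.2176,.114])]:
  for ang in (-110,):
    h=np.array([np.cos(np.radians(ang)),np.sin(np.radians(ang)),0])
    a=.423*h+np.array([0,0,.906]); yr=np.cross([0,0,1],h)
    for yv,nm in ((yr,"perp"),(-yr,"-perp"),(np.cross(a,yr),"inpl"),(-np.cross(a,yr),"-inpl")):
        z=-a/np.linalg.norm(a); y=yv/np.linalg.norm(yv); M=np.c_[np.cross(y,z),y,z]; q=R.from_matrix(M).as_quat()
        for s in (0,.06,.11):
            print(n,nm,s,(lambda r: None if r is None else np.round(r,2))(manip.solve_ik(np.array(t)+a*s,q)))
print("tool y options at stack")
for yaw in np.radians([0,30,60,90,120,150,180,-30,-60,-90,-120,-150]):
    r=manip.solve_ik([.457,-.2825,.15],down(yaw)); r2=manip.solve_ik([.457,-.2825,.005],down(yaw)); print(np.degrees(yaw),None if r is None else r.round(2),r2 is not None)
```

```text
red [0.4728 0.3589 0.114 ] [-0.0104 -0.0315  0.069 ] 0.033119082100560415 -108.21368463719685
white [0.5574 0.2889 0.114 ] [-0.0119 -0.0306  0.069 ] 0.032849858789286895 -111.32401240492335
blue [0.6425 0.2184 0.114 ] [-0.0103 -0.0307  0.069 ] 0.03239105718609834 -108.46183210088846
red perp 0 [-0.19  0.4  -0.39  2.11 -0.38  0.34 -0.54]
red perp 0.06 [-0.11  0.28 -0.43  2.11 -0.38  0.47 -0.54]
red perp 0.11 [-0.04  0.18 -0.45  2.11 -0.39  0.59 -0.53]
red -perp 0 [ 0.05  0.46 -0.69  2.1   0.05  0.33  2.22]
red -perp 0.06 [ 0.18  0.34 -0.77  2.1  -0.1   0.45  2.35]
red -perp 0.11 [ 0.23  0.22 -0.75  2.1  -0.26  0.57  2.5 ]
red inpl 0 [-0.04  0.43 -0.57  2.1  -0.14  0.33  0.81]
red inpl 0.06 [ 0.08  0.31 -0.65  2.11 -0.21  0.45  0.88]
red inpl 0.11 [ 0.16  0.2  -0.68  2.1  -0.3   0.57  0.96]
red -inpl 0 [-0.39  0.38 -0.15  2.11 -0.62  0.38 -1.9 ]
red -inpl 0.06 [-0.33  0.25 -0.18  2.12 -0.53  0.49 -1.99]
red -inpl 0.11 [-0.27  0.16 -0.21  2.11 -0.48  0.6  -2.03]
blue perp 0 [ 0.06  0.57 -0.29  1.81 -0.4   0.6  -0.22]
blue perp 0.06 [ 0.09  0.47 -0.28  1.81 -0.4   0.7  -0.22]
blue perp 0
[... 636 characters left out ...]
0.86 -1.  ] True
29.999999999999996 [ 0.43  0.36  0.09  1.92 -0.04  0.86 -0.51] True
59.99999999999999 [ 0.5   0.36  0.    1.92 -0.    0.86 -0.02] True
90.0 [ 0.56  0.36 -0.07  1.91  0.03  0.87  0.47] True
119.99999999999999 [ 0.62  0.37 -0.15  1.91  0.07  0.87  0.97] True
150.0 [ 0.68  0.37 -0.22  1.91  0.1   0.87  1.46] True
180.0 [ 0.74  0.38 -0.29  1.91  0.14  0.88  1.95] True
-29.999999999999996 [-0.42  0.82  1.36  1.94 -0.89  1.17 -0.8 ] True
-59.99999999999999 [-0.42  0.82  1.36  1.94 -0.89  1.17 -1.33] True
-90.0 [-0.42  0.82  1.36  1.94 -0.89  1.17 -1.85] True
-119.99999999999999 [ 1.43  0.77 -1.3   1.89  0.82  1.16  2.44] True
-150.0 [ 0.8   0.38 -0.36  1.91  0.17  0.88  2.45] True
```

```bash
cat >> h.py <<'E'
Q0=down(np.pi/2)
A=np.radians(-109.5); H=np.array([np.cos(A),np.sin(A),0]); AX=.4226*H+np.array([0,0,.9063])
_y=np.cross([0,0,1],H); QP=R.from_matrix(np.c_[np.cross(_y,-AX),_y,-AX]).as_quat()
def pick(x,y,z,f,up=.3):
    manip.move_pose([x,y,max(z+.1,.24)],Q0); manip.servo_line([x,y,z],vel=.12)
    effector.close(f); print("gap",manip.current_finger_gap(),"F",manip.current_gripper_force())
    manip.servo_line([x,y,z+.02],vel=.05); manip.servo_line([x,y,up],vel=.15)
    print("held gap",manip.current_finger_gap(),manip.current_clock())
def hang_tcp(ball,s,below=.038): # s: distance of cup end from home, along the peg
    return np.asarray(ball)+AX*(.008+s-below)
E
python3 - <<'E'
from h import *
pick(.457,-.2822,.145,10)
manip.move_pose(hang_tcp([.642,.218,.114],.085),QP)
snap("w_b1"); 
for n in("scene","side"):
    im=viewer.get_image(n); np.save(f"pics/{n}1.npy",im); cv2.imwrite(f"pics/{n}1.png",im[:,:,::-1])
print(manip.current_tool_pos(),manip.current_force(),manip.current_clock())
w=cv2.imread("pics/w_b1.png");s=cv2.imread("pics/scene1.png");d=cv2.imread("pics/side1.png")
cv2.imwrite("pics/c5.png",np.vstack([np.hstack([cv2.resize(s[150:330,300:540],(400,300)),cv2.resize(d[70:220,200:400],(400,300))]),np.hstack([cv2.resize(w[50:350,120:520],(400,300)),cv2.resize(s[60:225,210:430],(400,300))])]))
E
```

```text
gap 0.0350764597131447 F 9.98701785678886
held gap 0.03489867828446353 8.0833
[0.63481628 0.19484078 0.16418779] [-0.50148653  0.20502497 -0.46138347] 10.1167
```

View pics/c5.png

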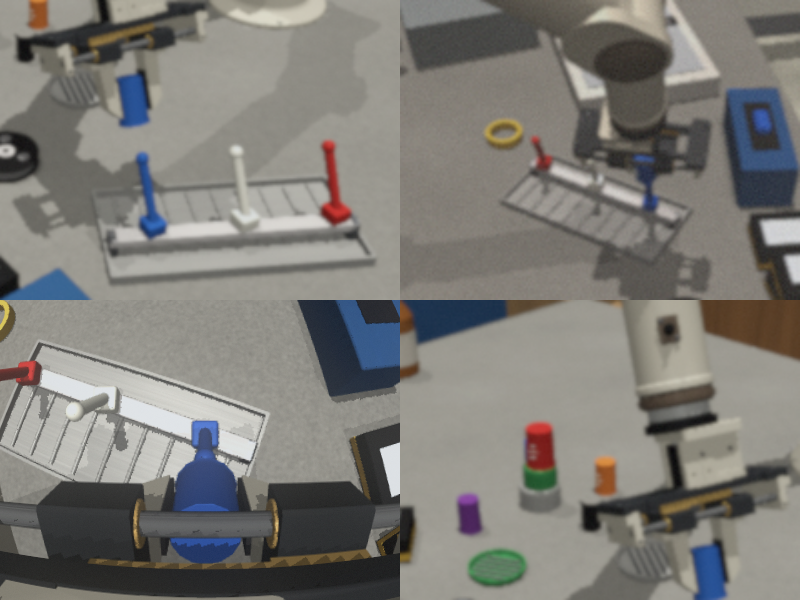

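The blue cup is held squarely and lined up with its peg in the wrist view, with the peg tip directly below the mouth. The rest of the stack is undisturbed.

```bash
cat >> h.py <<'E'
def hang(ball):
    manip.servo_line(hang_tcp(ball,.060),vel=.08); f0=np.array(manip.current_force())
    for s in (.045,.03,.015,.008):
        manip.servo_line(hang_tcp(ball,s),vel=.06); print(s,(np.array(manip.current_force())-f0).round(2))
    while s>-.008:
        s-=.001; manip.servo_line(hang_tcp(ball,s),vel=.02); d=np.array(manip.current_force())-f0
        if d@AX>1.2: break
    print("stop",s,d.round(2),manip.current_clock())
E
python3 - <<'E'
from h import *
hang([.642,.218,.114]); snap("w_b2")
E
```

```text
0.045 [-1.03  0.02  0.01]
0.03 [ 0.18 -0.74 -0.37]
0.015 [-0.86  0.78  0.36]
0.008 [-0.16  0.22 -0.17]
stop -0.001 [-2.82 -1.85  6.14] 14.2917
```

Run:
```python
from h import *
b=np.array([.642,.218,.114])
manip.servo_line(hang_tcp(b,-.0003),vel=.02)
effector.open_jaws(); manip.sleep(.3)
manip.servo_line(hang_tcp(b,.11),vel=.12); manip.sleep(.3)
snap("w_b3")
p=[.49,-.2822,.30]; off=.0744  # look at red top: camera sits at tool x side
manip.move_pose([.457,-.2822,.26],Q0); c,im=snap("w_r1")
for n in("scene","side"):
    im=viewer.get_image(n); np.save(f"pics/{n}2.npy",im); cv2.imwrite(f"pics/{n}2.png",im[:,:,::-1])
print(manip.current_clock(),c["eye"])
w=cv2.imread("pics/w_b3.png");s=cv2.imread("pics/scene2.png");d=cv2.imread("pics/side2.png");r=cv2.imread("pics/w_r1.png")
cv2.imwrite("pics/c6.png",np.vstack([np.hstack([cv2.resize(s[180:330,340:540],(400,300)),cv2.resize(d[120:210,240:360],(400,300))]),np.hstack([cv2.resize(w[50:350,120:520],(400,300)),r[50:350,120:520]])]))
```

```text
19.3 [ 0.45719934 -0.20661744  0.41677449]
```

View pics/c6.png

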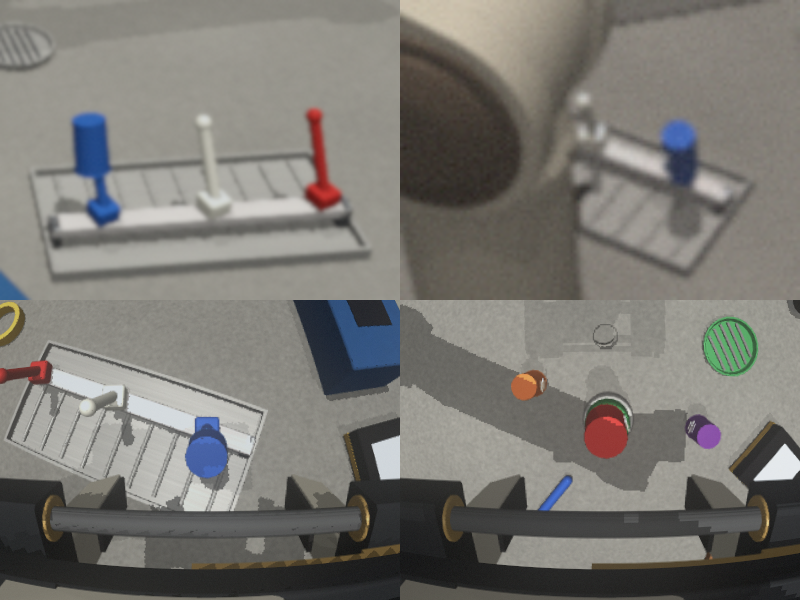

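The blue cup hangs home on its peg. The red cup's top disc is at about (325,186) in the wrist image.

Run:
```python
from h import *
c,im=load("w_r1")
v=im[:,:,0]; m=mask(im,"red"); print(np.unique(v[186,300:352]//10*10,return_counts=True))
m=(m>0)&(v>140); C,l=comps(m.astype(np.uint8),100); print([(a[1],a[2]) for a in C])
i=max(C,key=lambda a:a[1][4])[0]; e=cv2.fitEllipse(cv2.convexHull(cv2.findNonZero((l==i).astype(np.uint8))))
p=plane(c,*e[0],.132,True); print(e,p, "diam",np.linalg.norm(plane(c,e[0][0]+e[1][1]/2,e[0][1],.132,True)-p)*2)
np.save("pics/redtop.npy",p)
```

```text
(array([100, 110, 140, 150], dtype=uint8), array([ 8,  2,  4, 38]))
[([305, 166, 42, 42, 1360], [325.6, 186.8])]
((325.6976318359375, 186.74790954589844), (41.11238098144531, 42.17692184448242), 75.34996032714844) [ 0.45751625 -0.2808787   0.132     ] diam 0.04013816212171464
```

Run:
```python
from h import *
b=np.array([.472,.358,.114])
pick(.4575,-.2812,.091,10)
manip.move_pose(hang_tcp(b,.13),QP)
snap("w_r2")
print(manip.current_clock())
hang(b)
for n in("scene",):
    im=viewer.get_image(n); cv2.imwrite(f"pics/{n}3.png",im[:,:,::-1])
w=cv2.imread("pics/w_r2.png");s=cv2.imread("pics/scene3.png")
cv2.imwrite("pics/c7.png",np.hstack([cv2.resize(s[80:330,210:540],(400,300)),w[50:350,120:520]]))
```

```text
gap 0.046070473685956265 F 9.990043640591466
held gap 0.04555035161775175 23.6917
25.8917
0.045 [-0.49 -0.63  0.14]
0.03 [0.16 0.16 0.6 ]
0.015 [0.34 0.04 0.34]
0.008 [0.82 0.22 0.51]
stop 0.0 [-0.54 -0.48  2.44] 30.3833
```

View pics/c7.png

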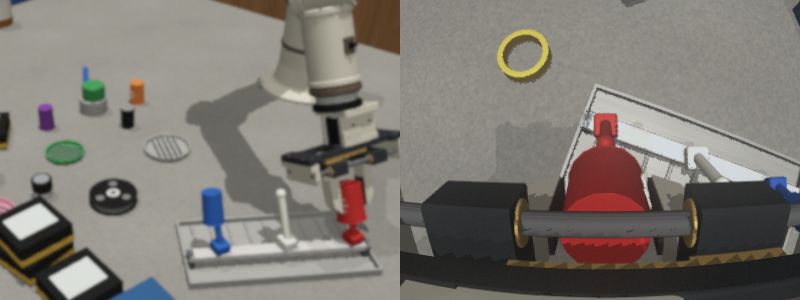

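The red cup is on its peg with contact exactly at home. The blue cup is still hanging and both dishes are standing. Next I release, then find the green dish.

Run:
```python
from h import *
b=np.array([.472,.358,.114])
effector.open_jaws(); manip.sleep(.3)
manip.servo_line(hang_tcp(b,.12),vel=.12); manip.sleep(.3); snap("w_r3")
manip.move_pose([.457,-.2822,.24],Q0); c,im=snap("w_g1")
m=np.zeros(im.shape[:2],np.uint8); m[130:260,250:400]=mask(im,"green")[130:260,250:400]
C,l=comps(m,100); print([(a[1],a[2]) for a in C],manip.current_clock())
w=cv2.imread("pics/w_r3.png");g=cv2.imread("pics/w_g1.png")
cv2.imwrite("pics/c8.png",np.hstack([w[50:350,120:520],cv2.resize(g[110:260,225:425],(400,300))]))
```

```text
[([305, 156, 44, 44, 1045], [327.3, 177.3])] 35.3167
```

View pics/c8.png

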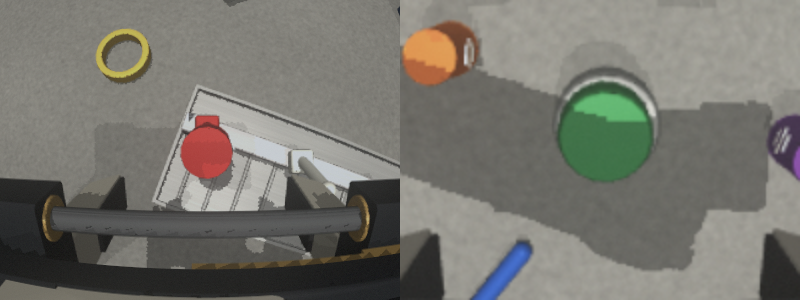

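The red cup hangs home. The green dish's top disc is centred at about (327.4,178) in the wrist image.

```bash
cat >> h.py <<'E'
def setdown(x,y,z,fmin=1.0):
    manip.move_pose([x,y,.16],Q0); manip.servo_line([x,y,z+.012],vel=.1); manip.sleep(.2); f0=np.array(manip.current_force()); zz=z+.005
    manip.servo_line([x,y,zz],vel=.03)
    while zz>z-.003:
        zz-=.001; manip.servo_line([x,y,zz],vel=.02); d=(np.array(manip.current_force())-f0)[2]
        if d>fmin: break
    print("contact",zz,z,d,manip.current_clock())
E
python3 - <<'E'
from h import *
c,im=load("w_r1"); m=np.zeros(im.shape[:2],np.uint8); m[60:140,415:490]=mask(im,"green")[60:140,415:490]
e=cv2.fitEllipse(cv2.convexHull(cv2.findNonZero(m))); t=plane(c,*e[0],.011,True); print("tray",e,t)
c,im=load("w_g1"); p=plane(c,327.4,178.1,.070,True); d=plane(c,349,178,.070,True)-plane(c,305,178,.07,True); print("green",p,"diam",np.linalg.norm(d))
assert abs(p[0]-.457)<.01 and abs(p[1]+.282)<.01 and np.hypot(*(t[:2]-[.627,-.182]))<.006
x,y=(t[:2]+[.6266,-.1802])/2; print(x,y)
pick(p[0],p[1],.046,12,up=.18)
setdown(x,y,.016)
snap("w_g2"); 
im=viewer.get_image("scene"); cv2.imwrite("pics/scene4.png",im[:,:,::-1])
im=viewer.get_image("side"); cv2.imwrite("pics/side4.png",im[:,:,::-1])
w=cv2.imread("pics/w_g2.png");s=cv2.imread("pics/scene4.png");d=cv2.imread("pics/side4.png")
cv2.imwrite("pics/c9.png",np.vstack([np.hstack([cv2.resize(s[100:250,200:400],(400,300)),cv2.resize(d[220:370,240:440],(400,300))]),np.hstack([w[50:350,120:520],w[50:350,120:520]])]))
E
```

```text
tray ((450.5387268066406, 96.01712036132812), (52.61998748779297, 58.3493766784668), 166.1783905029297) [ 0.62728043 -0.18356276  0.011     ]
green [ 0.45929066 -0.28220655  0.07      ] diam 0.04773939177834422
0.6269402162927759 -0.18188138229244222
gap 0.05269717383749168 F 12.001266363076866
held gap 0.052617568114800575 39.4917
contact 0.016999999999999998 0.016 1.3710949457080612 43.35
```

View pics/c9.png

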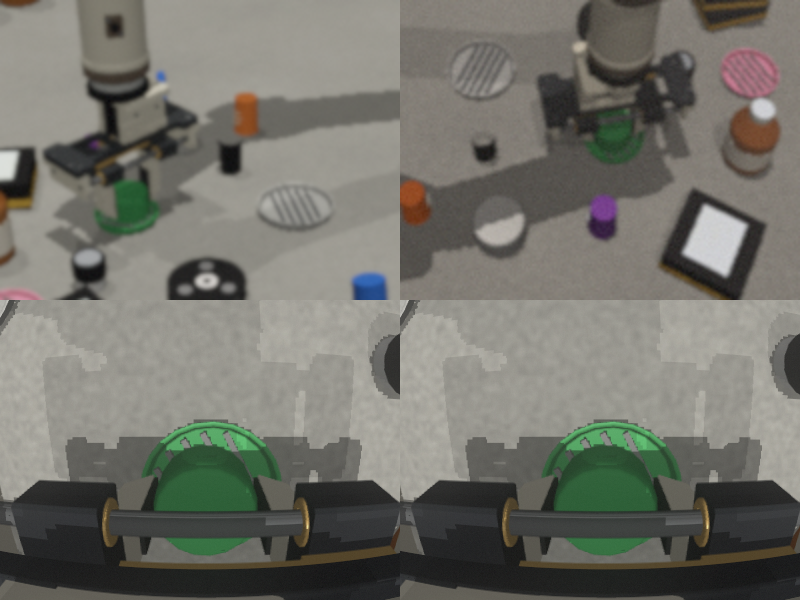

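The green dish sits inside its tray, with visible rib and rim clearance, and the contact height matches the ribs rather than the lip. I'll release it and locate the steel dish.

Run:
```python
from h import *
p=np.array(manip.current_tool_pos()); effector.open_jaws(); manip.sleep(.2)
manip.servo_line([p[0],p[1],.19],vel=.15); snap("w_g3")
manip.move_pose([.457,-.2822,.22],Q0); c,im=snap("w_s1"); print(manip.current_clock())
w=cv2.imread("pics/w_g3.png");g=cv2.imread("pics/w_s1.png")
cv2.imwrite("pics/c10.png",np.hstack([w[50:350,120:520],cv2.resize(g[90:240,225:425],(400,300))]))
```

```text
46.725
```

View pics/c10.png

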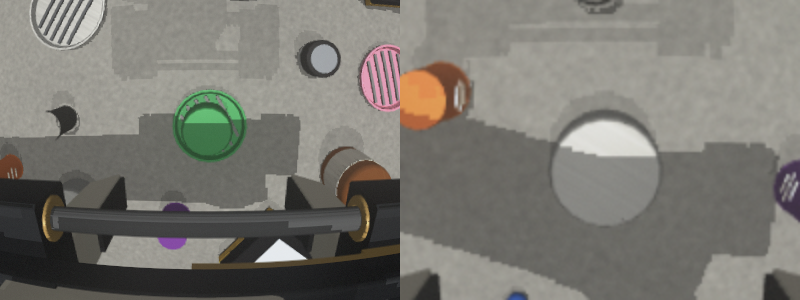

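The green dish stands flat inside its tray. The steel dish's top disc is centred at about (328,176).

Run:
```python
from h import *
c,im=load("w_s1"); p=plane(c,328,176,.036,True); d=plane(c,355,176,.036,True)-plane(c,301,176,.036,True); print("steel",p,"diam",np.linalg.norm(d))
assert np.hypot(p[0]-.457,p[1]+.282)<.01
pick(p[0],p[1],.010,20,up=.16)
setdown(.464,-.0433,.016)
snap("w_s2"); 
im=viewer.get_image("side"); cv2.imwrite("pics/side5.png",im[:,:,::-1])
w=cv2.imread("pics/w_s2.png");d=cv2.imread("pics/side5.png")
cv2.imwrite("pics/c11.png",np.hstack([cv2.resize(d[190:340,200:400],(400,300)),w[50:350,120:520]]))
```

```text
steel [ 0.46102957 -0.28360722  0.036     ] diam 0.06109112466889565
gap 0.06508723519917967 F 20.009448286145926
held gap 0.0657619350158066 51.15
contact 0.014999999999999996 0.016 13.080926875827075 55.65
```

View pics/c11.png

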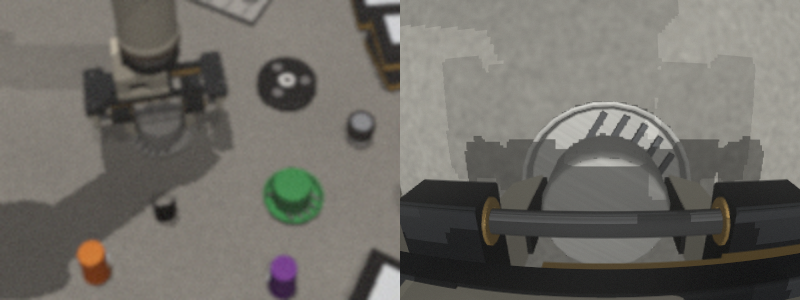

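The steel dish is within its tray and has made contact at rib height. I'll ease off the pressing, release, retreat and check everything.

Run:
```python
from h import *
p=np.array(manip.current_tool_pos()); manip.servo_line([p[0],p[1],.0155],vel=.01); print(manip.current_force())
effector.open_jaws(); manip.sleep(.2)
manip.servo_line([p[0],p[1],.19],vel=.15); snap("w_s3")
manip.move_pose([.457,-.2822,.30],Q0); manip.sleep(.5)
for n in("scene","side"): cv2.imwrite(f"pics/{n}6.png",viewer.get_image(n)[:,:,::-1])
w=cv2.imread("pics/w_s3.png");s=cv2.imread("pics/scene6.png");d=cv2.imread("pics/side6.png"); print(manip.current_clock())
cv2.imwrite("pics/c12.png",np.vstack([np.hstack([cv2.resize(s[150:330,300:540],(400,300)),cv2.resize(s[100:265,200:420],(400,300))]),np.hstack([w[50:350,120:520],cv2.resize(d[120:330,200:480],(400,300))])]))
```

```text
[-2.00794398  0.15054175  7.48451393]
59.8417
```

View pics/c12.png

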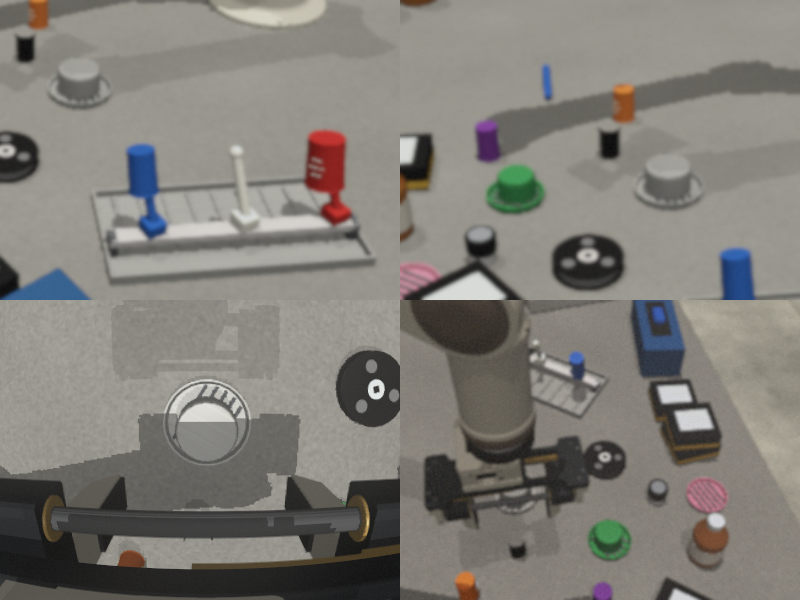

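Both cups hang on their own pegs. Both dishes stand flat inside their trays, and the reel and canister are where they were.

```bash
python3 -c "
from bench import manip
print(manip.hand_in())"
```

```text
the job is handed in; nothing more can be done
None
```

The job is handed in at about 60 s of the 128 s limit: the last pictures show both cups hanging on the pegs of their own colours, both dishes flat in their trays, and the reel and canister unmoved. The steel dish met its tray with about 13 N, the firmest of the four set-downs.

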